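Work a granite strip past the post into its bay

TASK

Push the dark granite strip along the bench with your fingertips, never lifting it: angle its yellow-banded end in behind the post and into the red bay first, then push the other end round so that the whole strip lies inside the bay, flat against the back fence with both ends between the cheeks. Do not disturb the loose things standing about on the bench.

Things in the scene. Friction and masses are not known exactly. Their poses are not given: they have to be found in the camera images.
- strip: dark speckled granite edging strip lying flat on the bench, 240 mm long, 30 mm wide, 30 mm high, about 0.6 kg, loose; origin at the centre of its underside; its y axis runs along its length towards the end with the yellow band on top, z up. It slides and turns on the bench when pushed with about 2 to 8 N
- strip_lead (a point): centre of the strip's end face at the yellow-banded end, half-way up (120 mm along the strip's +y from its middle, 15 mm above the bench)
- strip_tail (a point): centre of the strip's other, unmarked end face, half-way up (120 mm along the strip's -y from its middle)
- bay: red bay fixed to the bench: back fence and a cheek at each end, 40 mm high, no floor, open above and towards the robot. Origin at bench level in the middle of the fence's inner face; x points through the fence, away from the mouth, y along it to the left seen from the robot, z up. Inside 284 mm wide (y -142 to +142 mm); cheeks 24 mm thick, reaching 60 mm out from the fence (to x = -60 mm)
- post: fixed upright steel post with a yellow cap, 28 mm across, 60 mm high, standing on the bench in front of the left half of the bay's mouth, 120 to 145 mm out from the back fence and 50 to 90 mm left of its middle; origin at the centre of its foot, axes parallel to the bay's
- abrasive_block: green abrasive block, 45 x 90 x 30 mm high, loose bystander; origin at the centre of its underside
- cup: white cup, 72 mm across and 85 mm high, loose bystander; origin at the centre of its underside
- brush: brush lying on the bench, loose bystander; origin near its middle, on the bench
- sample: grey granite sample tile, 80 x 80 x 12 mm, loose bystander; origin at the centre of its underside
- mallet: round wooden mallet standing on its head, 90 mm across, 225 mm high, loose bystander; origin at the centre of its underside
- adhesive: grey bottle with a red cap, 60 mm across and 150 mm high, loose bystander; origin at the centre of its underside
- wood_chock: light wooden chock, 60 x 35 x 30 mm high, loose bystander; origin at the centre of its underside

How it is judged (in metres and radians):
On the way:
1. the yellow-banded end is in the bay's mouth and beyond the post, while the other end is still outside the bay (x of strip_lead in the frame of bay above -0.085 m and x of strip_lead in the frame of post above 0.015 m and y of strip_lead in the frame of post above 0 m and x of strip_tail in the frame of bay below -0.065 m), for 0.1 s.
At the end, for the whole second after the job is handed in: The strip lies at rest flat on the bench inside the bay, both ends between the cheeks, its yellow-banded end to the left, each end within 8 mm of touching the back fence (x of strip_lead in the frame of bay between -0.023 and 0 m and x of strip_tail in the frame of bay between -0.023 and 0 m and y of strip_lead in the frame of bay between 0.08 and 0.144 m and y of strip_tail in the frame of bay above -0.144 m and height (world z) of strip below 0.005 m and angle between strip's own z axis and vertical below 0.05 rad and linear speed of strip below 0.01 m/s).
It fails at once if the strip is lifted (more than 12 mm) or tipped (height (world z) of strip above 0.012 m or angle between strip's own z axis and vertical above 0.15 rad).
It fails at once if a loose bystander is moved by more than 20 mm or knocked over (distance of any of abrasive_block, cup, brush, sample, mallet, adhesive, wood_chock from where it was at the start of the episode above 0.02 m or angle between any of abrasive_block, cup, sample, mallet, adhesive, wood_chock's own z axis and vertical above 0.3 rad).
It also fails if it takes over 72 s, if anything falls off the work surface, if the arm or the gripper's body presses on something with over 40 N, if the wrist force passes 120 N, or if a joint passes its speed limit or range.

ROBOT

A 7-joint arm with a two-finger parallel gripper is mounted at the origin on the work surface. World frame = base frame: x ahead of the robot, y to its left, z up, the work surface at z = 0. Lengths are in mm, angles in rad, forces in N, time in s.
With the tool pointing down it reaches from about 425 to 875 mm from the base axis. Payload 8.4 kg.
Tool frame: the origin (TCP) lies on the centre line of the jaws, within the pads' length; the fingertips stand 11 mm ahead of it and the grasp point (between the pads) lies 8 mm behind it; z points along the fingers, y is the direction in which the jaws open and shut (so a half turn about z gives the same grasp; the last joint's range is limited). The gripper opens to 85 mm and grips with 20 to 120 N. Pads are 22 mm wide; open, the fingers measure 114 mm over their backs; the gripper's body (76 mm by 85 mm) begins 54 mm behind the grasp point. The pads swing forward as they close: fully open they stand 13 mm farther back than shut.
Start: joints at [1.092, 0.333, 0.04, 1.465, -0.013, 1.343, -0.059], TCP at [240.954, -603.66, 242.308] pointing down, gripper open.
Joint ranges: [-2.58, 2.58], [-0.38, 2.09], [-1.3, 1.39], [0.25, 2.4], [-1.5, 4.64], [0.08, 2.09], [-2.65, 2.65]. Speed limits (rad/s): [2.22, 2.22, 2.79, 2.79, 3.14, 3.14, 3.14].

INTERFACE

Orientations are given as a unit quaternion [x, y, z, w].
In Python, from bench import r, eyes gives the robot as it stands. The module is installed in compiled form; this text tells all that it offers.
- The arm moves only by the shell command python3 -m jog 'ROWS' [FORCE]. ROWS is JSON, a list of rows, each an object of numbers: "tx", "ty", "tz": the shift along the tool's x, y, z each as a share of 20 mm, from -1 to 1; "roll": the turn about the tool's z as a share of 0.12 rad, from -1 to 1; "hand": the closure, from -1 (fully open) to 1 (shut). In form: [{"tx": .., "ty": .., "tz": .., "roll": .., "hand": ..}, ...]. A call has 1 to 10 rows; each row shifts and turns the commanded pose from where the row before left it, along the tool's axes as they then stand; what a row does not reach is not made up. A row lasts 1/12 s, in which the tool goes at most 41.7 mm and 7.16 degrees, less where a joint would pass 70% of its speed; a pose out of reach is approached as far as the arm can. A call with a number of a shift or a turn outside -1 to 1 is refused whole. A call with a gripper value outside its range is refused whole. The fingers move at their own pace and stop on an object; FORCE is the grip in N (left out, the last holds). Time passes only in rows, so rows that do not move let the fingers close. It gives the time, the measured TCP pose, the force and the opening at its end, in the units of the state.
- r.get_obs(): the state, without advancing time (a new reading comes with each control period).
- eyes.snapshot(name): name is "side" or "top"; returns (picture, depth): 480x640x3 uint8, blue, green, red; 480x640 float32, mm along the optical axis (not along the pixel's ray), 0 where there is no reading.
- eyes.get_calibration(name): a dict with "intrinsics" (3x3 intrinsics, pixels), "R" (3x3) and "t" (3): a world point X has camera coordinates R X + t. Camera axes: x right, y down, z forward; pixel columns grow to the right and rows downward; lengths in mm; the calibration is good to about 2 mm. A picture is of the moment at which its call begins. get_calibration takes no time and is no camera call.
- r.finish_job(): hands the job in, once; it reports no verdict.
The state is a dict: "time_s": time; "qpos": joint angles; "dq": joint speeds; "joint_efforts": joint torques, N m; "ee_pos": TCP position; "ee_rot": TCP orientation; "wrist_force": force on the tool from outside, world axes, zero at the start; "moment": the same for the moment, N m; "width": finger opening in mm.
Only numpy, scipy, OpenCV 4.12 (cv2) and the standard library are available. Lean on these libraries where they do the work, as an engineer would, in place of code of your own. Each camera call takes 0.05 s, during which the arm holds its last target.

## Working session

There is one attempt and no reset: what is moved stays moved. The work goes in short steps, Python scripts to look and compute and a shell command to move; the robot and the scene stay as the last step left them, time stands still between calls to the robot, and variables do not carry over. Pictures are saved under pics/ and viewed, and the job is handed in when it is done.

```bash
mkdir -p pics; python3 - <<'E'
from bench import r, eyes
import cv2,numpy as np
np.set_printoptions(precision=4,suppress=True)
for n in("side","top"):
    p,d=eyes.snapshot(n); cv2.imwrite(f"pics/{n}0.png",p); np.savez(f"pics/{n}0.npz",p=p,d=d)
    c=eyes.get_calibration(n); print(n,c["intrinsics"],c["R"],c["t"],-c["R"].T@c["t"])
print(r.get_obs())
E
```

```text
side [[524.5652   0.     309.9738]
 [  0.     524.5652 237.846 ]
 [  0.       0.       1.    ]] [[-0.6958 -0.7183  0.0046]
 [-0.5521  0.5307 -0.6431]
 [ 0.4595 -0.45   -0.7658]] [ 348.7475  289.627  1105.0974] [-105.2044  594.0663 1030.9055]
top [[554.6455   0.     314.6971]
 [  0.     554.6455 232.2917]
 [  0.       0.       1.    ]] [[-0.0064 -1.      0.001 ]
 [-0.9783  0.0061 -0.2069]
 [ 0.2069 -0.0023 -0.9784]] [  33.7268  472.8708 1523.3859] [ 147.6643   34.2922 1588.228 ]
{'time_s': 0.1, 'qpos': array([ 1.0918,  0.3338,  0.0399,  1.4662, -0.0134,  1.3433, -0.0585]), 'dq': array([-0.0003, -0.0015,  0.0003, -0.0001,  0.0003, -0.0011,  0.0011]), 'joint_efforts': array([  0.005 , -66.0022,   1.371 , -40.6469,   0.0171,   0.0091,
        -0.0001]), 'ee_pos': array([ 240.8171, -603.3168,  241.5175]), 'ee_rot': array([ 0.982 ,  0.1887, -0.0002, -0.0007]), 'wrist_force': array([ 1.1853, -0.3256, -0.6084]), 'moment': array([ 0.0053,  0.0607, -0.0042]), 'width': 85.85216207685335}
```

View pics/top0.png

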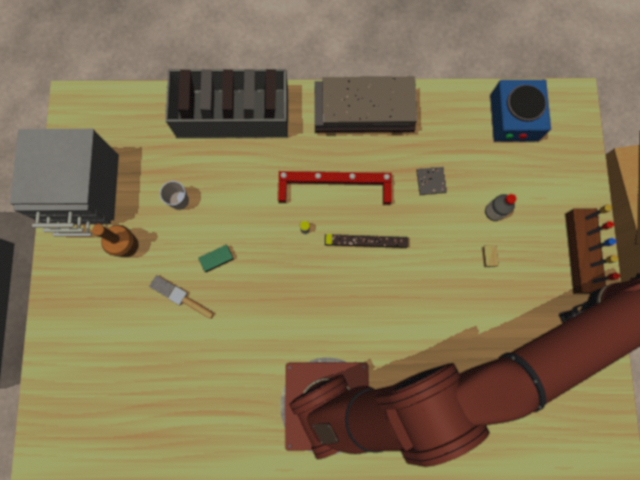

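View pics/side0.png

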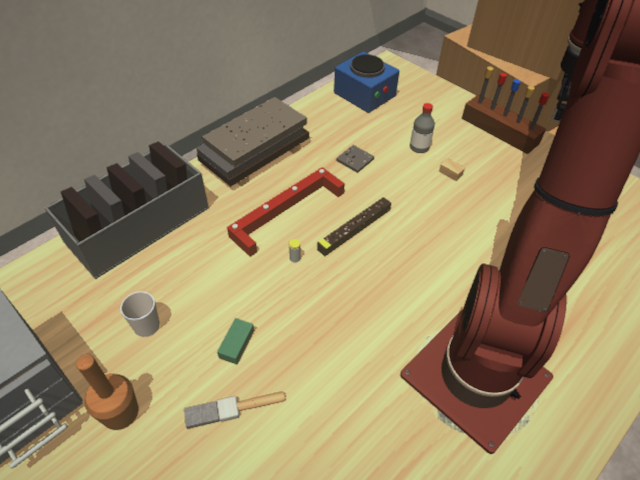

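The top view shows the red bay across columns 278-393 (rows 172-205), the post at (305,227), and the strip from its yellow end at (325,240) to (408,242). The tile at (431,181) is near the bay, and the block at (216,258) is to the left.

```bash
cat > h.py <<'E'
import numpy as np,cv2
from bench import r,eyes
np.set_printoptions(precision=3,suppress=True)
def ray(n,uv,z):
    c=eyes.get_calibration(n);K,R,t=c["intrinsics"],c["R"],c["t"]
    uv=np.atleast_2d(np.float64(uv)); d=np.c_[uv,np.ones(len(uv))]@np.linalg.inv(K).T@R
    o=-R.T@t; s=(z-o[2])/d[:,2]; return o+s[:,None]*d
def world(n,d):
    c=eyes.get_calibration(n);K,R,t=c["intrinsics"],c["R"],c["t"]
    v,u=np.mgrid[:480,:640]; P=np.stack([(u-K[0,2])/K[0,0]*d,(v-K[1,2])/K[1,1]*d,d],-1)
    return (P-t)@R
def comps(m,amin=8):
    k,l,s,c=cv2.connectedComponentsWithStats(m.astype(np.uint8)); return [(l==i,s[i],c[i]) for i in range(1,k) if s[i,4]>=amin]
E
python3 - <<'E'
from h import *
for n in("top","side"):
    f=np.load(f"pics/{n}0.npz");p,d=f["p"],f["d"];W=world(n,d)
    hsv=cv2.cvtColor(p,cv2.COLOR_BGR2HSV);H,S,V=[hsv[...,i].astype(int) for i in range(3)]
    print(n)
    inb=(W[...,0]>430)&(W[...,0]<850)&(abs(W[...,1])<300)&(d>0)
    # red bay top
    red=((H<6)|(H>174))&(S>180)&(V>60)&inb&(W[...,2]>33)
    for m,s,c in comps(red,100):
        P=ray(n,np.argwhere(m)[:,::-1],40); print("bay",s,"z",np.median(W[m][:,2])); b=cv2.minAreaRect(P[:,:2].astype(np.float32)); print(b,cv2.boxPoints(b))
    yel=(H>24)&(H<35)&(S>200)&(V>120)&inb&(W[...,2]>15)
    for m,s,c in comps(yel): print("yel",s,c,np.median(W[m],0),W[m].min(0),W[m].max(0))
    st=inb&(W[...,2]>22)&(W[...,2]<36)&(V<110)&(W[...,0]<690)
    for m,s,c in comps(st,100):
        print("dark",s,c,np.median(W[m],0)); b=cv2.minAreaRect(ray(n,np.argwhere(m)[:,::-1],30)[:,:2].astype(np.float32));print(b)
    an=(W[...,2]>7)&(d>0)&(W[...,0]>380)&(W[...,0]<850)&(abs(W[...,1])<420)
    for m,s,c in comps(an,60): print("any",s,c,W[m].min(0),W[m].max(0))
E
```

```text
top
bay [ 279  172  112   31 1075] z 38.82297447291058
((610.6964721679688, -27.284698486328125), (323.57635498046875, 87.51860809326172), 88.5064697265625) [[ 562.735 -187.877]
 [ 650.224 -190.158]
 [ 658.658  133.308]
 [ 571.169  135.589]]
yel [301 222   8   8  54] [304.407 225.259] [491.505  60.786  59.697] [480.26   49.501  50.966] [501.391  69.417  68.601]
yel [326 235   6   9  45] [328.333 238.978] [457.631  -7.52   28.38 ] [444.957 -16.299  19.481] [470.928  -1.359  37.846]
dark [329 234  79  13 748] [369.968 240.46 ] [ 452.637 -127.735   29.04 ]
((452.197998046875, -121.91023254394531), (222.97222900390625, 31.818723678588867), 87.82061004638672)
any [ 176   91  112   48 3630] [230.838 117.626] [773.823 110.807   7.023] [849.938 419.9   173.082]
any [ 314  100  103   36 3232] [365.113 117.232] [ 779.07  -268.605    7.225] [849.957  30.821 109.503]
any [416 167  31  28 595] [431.057 180.585] [ 594.325 -358.805    7.   ] [ 678.945 -272.583   22.541]
any [ 277  171  116   34 1810] [334.857 180.81 ] [ 562.321 -198.984    7.162] [668.238 140.02   51.829]
any [176 182  13  26 142] 
[... 1044 characters left out ...]
]
any [336 145  38  26 500] [354.45  157.022] [ 595.236 -358.197    7.049] [ 682.866 -269.787   17.575]
any [  75  155  134  114 7349] [143.324 209.849] [774.232 109.354   7.048] [849.94  419.84  169.065]
any [ 227  167  117   88 2347] [279.686 205.954] [ 563.821 -194.609    7.057] [666.911 141.855  47.138]
any [ 317  197   74   58 1179] [352.93  225.082] [ 434.873 -236.362    7.023] [476.692   7.975  34.84 ]
any [289 239  11  22 214] [294.051 248.907] [480.079  47.826   7.167] [508.419  75.481  63.949]
any [134 291  25  37 383] [147.339 304.251] [552.118 396.552   7.623] [616.172 419.999  87.43 ]
any [217 318  37  43 859] [234.759 338.227] [380.069 268.167   7.433] [446.385 365.425  34.265]
```

```bash
python3 -m jog '[{"tx":0.9,"ty":-0.93,"tz":0,"roll":0,"hand":-0.4},{"tx":0.9,"ty":-0.93,"hand":-0.4},{"tx":0.9,"ty":-0.93,"hand":-0.4},{"tx":0.9,"ty":-0.93,"hand":-0.4},{"tx":0.9,"ty":-0.93,"hand":-0.4},{"tx":0.9,"ty":-0.93,"hand":-0.4},{"tx":0.9,"ty":-0.93,"hand":-0.4},{"tx":0.9,"ty":-0.93,"hand":-0.4},{"tx":0.9,"ty":-0.93,"hand":-0.4},{"tx":0.9,"ty":-0.93,"hand":-0.4}]'
python3 -m jog '[{"tx":0.9,"ty":-0.93,"tz":0.3,"roll":0,"hand":-0.4},{"tx":0.9,"ty":-0.93,"tz":0.3,"hand":-0.4},{"tx":0.9,"ty":-0.93,"tz":0.3,"hand":-0.4},{"tx":0.9,"ty":-0.93,"tz":0.3,"hand":-0.4},{"tx":0.9,"ty":-0.93,"tz":0.3,"hand":-0.4},{"tx":0.9,"ty":-0.93,"tz":0.3,"hand":-0.4},{"tx":0.9,"ty":-0.93,"tz":0.3,"hand":-0.4},{"tx":0.9,"ty":-0.93,"tz":0.3,"hand":-0.4},{"tx":0.9,"ty":-0.93,"tz":0.3,"hand":-0.4},{"tx":0.9,"ty":-0.93,"tz":0.3,"hand":-0.4}]'
```

```text
invalid input at $[1]: expected keys tx, ty, tz, roll, hand
invalid input at $[1]: expected keys tx, ty, tz, roll, hand
```

```bash
python3 -m jog '[{"tx":0.9,"ty":-0.93,"tz":0,"roll":0,"hand":-0.4},{"tx":0.9,"ty":-0.93,"tz":0,"roll":0,"hand":-0.4},{"tx":0.9,"ty":-0.93,"tz":0,"roll":0,"hand":-0.4},{"tx":0.9,"ty":-0.93,"tz":0,"roll":0,"hand":-0.4},{"tx":0.9,"ty":-0.93,"tz":0,"roll":0,"hand":-0.4},{"tx":0.9,"ty":-0.93,"tz":0,"roll":0,"hand":-0.4},{"tx":0.9,"ty":-0.93,"tz":0,"roll":0,"hand":-0.4},{"tx":0.9,"ty":-0.93,"tz":0,"roll":0,"hand":-0.4},{"tx":0.9,"ty":-0.93,"tz":0,"roll":0,"hand":-0.4},{"tx":0.9,"ty":-0.93,"tz":0,"roll":0,"hand":-0.4}]'
```

```text
time_s: 0.93
ee_pos: [339.3, -362.8, 242.0]
ee_rot: [0.982, 0.189, -0.0, -0.0]
wrist_force: [0.9, 0.6, 0.7]
width: 60.0
```

```bash
python3 -m jog '[{"tx":0.9,"ty":-0.93,"tz":0.3,"roll":0,"hand":-0.4},{"tx":0.9,"ty":-0.93,"tz":0.3,"roll":0,"hand":-0.4},{"tx":0.9,"ty":-0.93,"tz":0.3,"roll":0,"hand":-0.4},{"tx":0.9,"ty":-0.93,"tz":0.3,"roll":0,"hand":-0.4},{"tx":0.9,"ty":-0.93,"tz":0.3,"roll":0,"hand":-0.4},{"tx":0.9,"ty":-0.93,"tz":0.3,"roll":0,"hand":-0.4},{"tx":0.9,"ty":-0.93,"tz":0.3,"roll":0,"hand":-0.4},{"tx":0.9,"ty":-0.93,"tz":0.3,"roll":0,"hand":-0.4},{"tx":0.9,"ty":-0.93,"tz":0.3,"roll":0,"hand":-0.4},{"tx":0.9,"ty":-0.93,"tz":0.3,"roll":0,"hand":-0.4}]'
python3 -m jog '[{"tx":0,"ty":0,"tz":0.3,"roll":-0.85,"hand":-0.4},{"tx":0,"ty":0,"tz":0.3,"roll":-0.85,"hand":-0.4},{"tx":0,"ty":0,"tz":0.3,"roll":-0.85,"hand":-0.4},{"tx":0,"ty":0,"tz":0.3,"roll":-0.85,"hand":-0.4},{"tx":0,"ty":0,"tz":0.3,"roll":-0.85,"hand":-0.4},{"tx":0,"ty":0,"tz":0.3,"roll":-0.85,"hand":-0.4},{"tx":0,"ty":0,"tz":0.3,"roll":-0.85,"hand":-0.4},{"tx":0,"ty":0,"tz":0.3,"roll":-0.85,"hand":-0.4},{"tx":0,"ty":0,"tz":0.3,"roll":-0.85,"hand":-0.4},{"tx":0,"ty":0,"tz":0.3,"roll":-0.85,"hand":-0.4}]'
cat > s.py <<'E'
from h import *
import sys
B=np.array([628.3,-26.4]);ex=np.array([1,-.026]);ey=np.array([.026,1])
o=r.get_obs();q=o["ee_rot"];R=__import__("scipy.spatial.transform",fromlist=["Rotation"]).Rotation.from_quat(q).as_matrix()
psi=np.arctan2(R[1,0],R[0,0]);print("t",o["time_s"],"tcp",o["ee_pos"],"psi",psi,"w",o["width"],"q",o["qpos"],"F",o["wrist_force"])
def to(x,y):
    d=np.array([x,y])-o["ee_pos"][:2]; print("to",x,y,"tx",d@R[:2,0]/20,"ty",d@R[:2,1]/20)
for a in sys.argv[1:]: to(*map(float,a.split(",")))
E
python3 s.py 486,-18
```

```text
time_s: 1.77
ee_pos: [437.5, -123.5, 181.9]
ee_rot: [0.982, 0.189, -0.0, -0.0]
wrist_force: [-0.2, -0.4, 0.1]
width: 59.7
time_s: 2.6
ee_pos: [437.1, -124.7, 121.8]
ee_rot: [0.763, 0.646, -0.0, -0.0]
wrist_force: [0.0, -0.1, -0.1]
width: 59.9
t 2.6 tcp [ 437.095 -124.651  121.793] psi 1.404816813133017 w 59.925430340573016 q [ 0.601  0.068 -0.431  2.049  0.033  1.032 -0.013] F [ 0.025 -0.095 -0.086]
to 486.0 -18.0 tx 5.663250183597906 ty 1.5306041555761873
```

```bash
python3 -m jog '[{"tx":0.9,"ty":0.02,"tz":0.2,"roll":0,"hand":-0.4},{"tx":0.9,"ty":0.02,"tz":0.2,"roll":0,"hand":-0.4},{"tx":0.9,"ty":0.02,"tz":0.2,"roll":0,"hand":-0.4},{"tx":0.9,"ty":0.02,"tz":0.2,"roll":0,"hand":-0.4},{"tx":0.9,"ty":0.02,"tz":0.2,"roll":0,"hand":-0.4},{"tx":0.9,"ty":0.02,"tz":0.2,"roll":0,"hand":-0.4},{"tx":0,"ty":0,"tz":0.2,"roll":0,"hand":-0.4},{"tx":0,"ty":0,"tz":0,"roll":0,"hand":-0.4}]'
python3 - <<'E'
from h import *
exec(open('s.py').read()); to(457,-18)
p,d=eyes.snapshot("side"); cv2.imwrite("pics/side1.png",cv2.resize(p[120:360,180:500],None,fx=2.4,fy=2.4))
E
```

```text
time_s: 3.27
ee_pos: [457.5, -18.0, 93.5]
ee_rot: [0.764, 0.645, -0.0, -0.001]
wrist_force: [0.7, 0.6, -0.1]
width: 59.8
t 3.2667 tcp [457.549 -17.981  93.463] psi 1.4017735913740836 w 59.83196045675561 q [ 0.454  0.124 -0.536  2.065  0.076  0.974 -0.29 ] F [ 0.713  0.624 -0.064]
to 457 -18 tx -0.005550816078816279 ty -0.026914522022296515
```

View pics/side1.png

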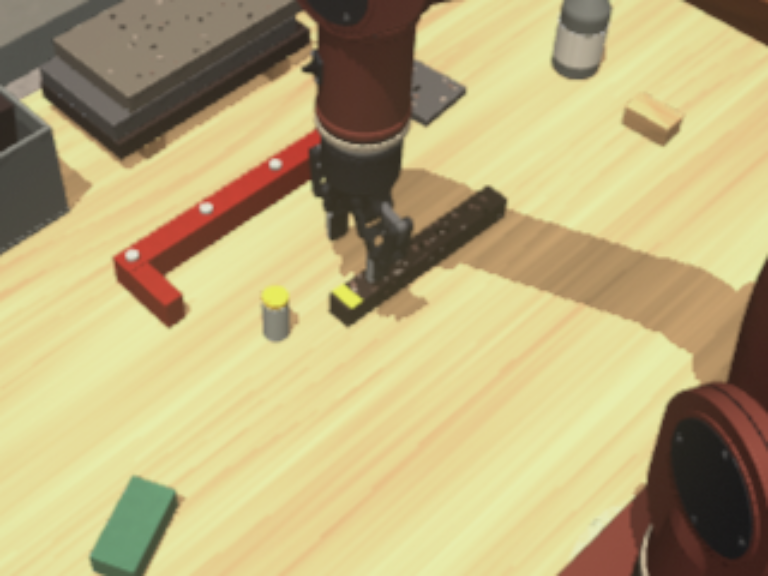

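The fingers hang over the yellow end, one on each side of the strip, and the post at (276,312) is clear of them. I'll lower now.

```bash
python3 -m jog '[{"tx":0,"ty":0,"tz":0.6,"roll":0,"hand":-0.4},{"tx":0,"ty":0,"tz":0.6,"roll":0,"hand":-0.4},{"tx":0,"ty":0,"tz":0.6,"roll":0,"hand":-0.4},{"tx":0,"ty":0,"tz":0.6,"roll":0,"hand":-0.4},{"tx":0,"ty":0,"tz":0.6,"roll":0,"hand":-0.4},{"tx":0,"ty":0,"tz":0,"roll":0,"hand":-0.4}]'
python3 -m jog '[{"tx":0,"ty":0,"tz":0.3,"roll":0,"hand":-0.4},{"tx":0,"ty":0,"tz":0.3,"roll":0,"hand":-0.4},{"tx":0,"ty":0,"tz":0.15,"roll":0,"hand":-0.4},{"tx":0,"ty":0,"tz":0,"roll":0,"hand":-0.4}]'; python3 s.py
```

```text
time_s: 3.82
ee_pos: [456.6, -19.9, 32.6]
ee_rot: [0.765, 0.643, -0.001, -0.001]
wrist_force: [0.1, -0.0, -1.1]
width: 59.8
time_s: 4.15
ee_pos: [457.9, -18.9, 19.0]
ee_rot: [0.765, 0.644, -0.0, -0.0]
wrist_force: [-0.4, -0.0, 0.0]
width: 59.5
t 4.15 tcp [457.927 -18.901  18.98 ] psi 1.3995185745224368 w 59.525689000305974 q [ 0.422  0.246 -0.517  2.122  0.166  0.813 -0.368] F [-0.363 -0.011  0.022]
```

```bash
python3 -m jog '[{"tx":0,"ty":0.25,"tz":0.1,"roll":0,"hand":-0.4},{"tx":0,"ty":0.25,"tz":0.1,"roll":0,"hand":-0.4},{"tx":0,"ty":0.25,"tz":0,"roll":0,"hand":-0.4},{"tx":0,"ty":0.25,"tz":0,"roll":0,"hand":-0.4},{"tx":0,"ty":0.25,"tz":0,"roll":0,"hand":-0.4},{"tx":0,"ty":0.25,"tz":0,"roll":0,"hand":-0.4},{"tx":0,"ty":0.25,"tz":0,"roll":0.3,"hand":-0.4},{"tx":0,"ty":0.25,"tz":0,"roll":0.3,"hand":-0.4},{"tx":0,"ty":0.25,"tz":0,"roll":0.3,"hand":-0.4},{"tx":0,"ty":0,"tz":0,"roll":0,"hand":-0.4}]'
python3 - <<'E'
exec(open('s.py').read())
for n in("side","top"):
    p,d=eyes.snapshot(n); np.savez(f"pics/{n}2.npz",p=p,d=d); 
    cv2.imwrite(f"pics/{n}2.png",cv2.resize(p[120:360,180:500],None,fx=2.4,fy=2.4))
E
```

```text
time_s: 4.98
ee_pos: [503.5, -27.2, 15.4]
ee_rot: [0.799, 0.601, 0.0, 0.0]
wrist_force: [-0.5, 0.0, -1.0]
width: 59.8
t 4.9833 tcp [503.522 -27.223  15.438] psi 1.2897428386728245 w 59.82756947451389 q [ 0.387  0.329 -0.474  2.021  0.2    0.835 -0.481] F [-0.456  0.03  -1.021]
```

View pics/top2.png

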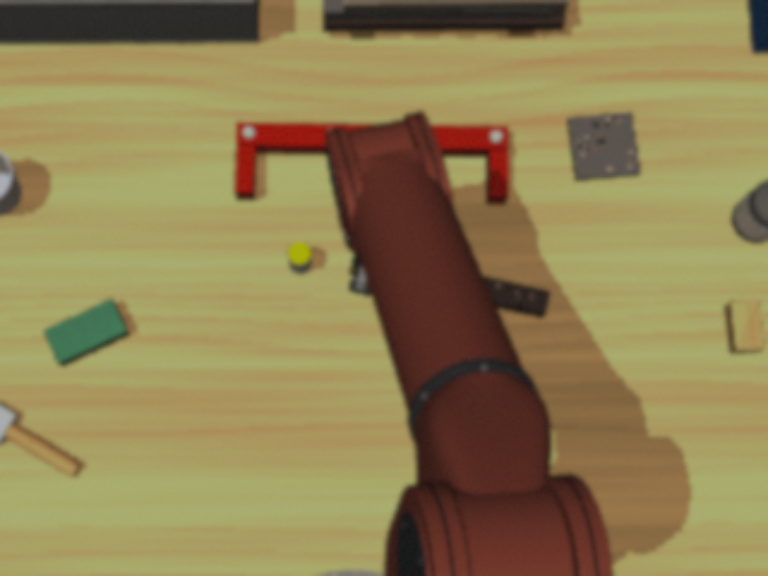

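View pics/side2.png

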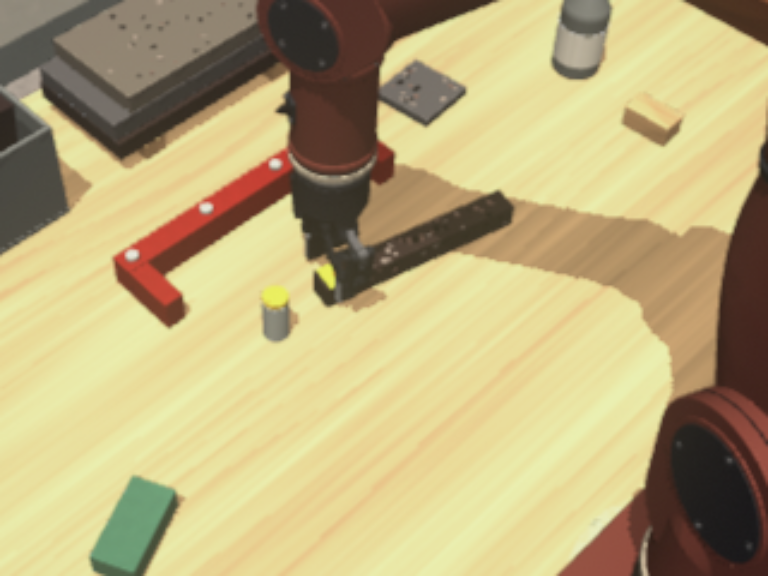

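The strip is turning well: its yellow end is at (327,275) in the side crop and its tail at (510,208). I'll keep going.

```bash
python3 -m jog '[{"tx":0,"ty":0.25,"tz":0,"roll":0.35,"hand":-0.4},{"tx":0,"ty":0.25,"tz":0,"roll":0.35,"hand":-0.4},{"tx":0,"ty":0.25,"tz":0,"roll":0.35,"hand":-0.4},{"tx":0,"ty":0.25,"tz":0,"roll":0.35,"hand":-0.4},{"tx":0,"ty":0.25,"tz":0,"roll":0.35,"hand":-0.4},{"tx":0,"ty":0.25,"tz":0,"roll":0.35,"hand":-0.4},{"tx":0,"ty":0.25,"tz":0,"roll":0.35,"hand":-0.4},{"tx":0,"ty":0.25,"tz":0,"roll":0.35,"hand":-0.4},{"tx":0,"ty":0,"tz":0,"roll":0,"hand":-0.4}]'
cat > m.py <<'E'
import sys
exec(open('s.py').read().split("for a in")[0])
tag=sys.argv[1]
for n in("side","top"):
    p,d=eyes.snapshot(n); W=world(n,d)
    cv2.imwrite(f"pics/{n}{tag}.png",cv2.resize(p[120:360,180:500],None,fx=2.4,fy=2.4))
    hsv=cv2.cvtColor(p,cv2.COLOR_BGR2HSV);H,S,V=[hsv[...,i].astype(int) for i in range(3)]
    inb=(W[...,0]>340)&(W[...,0]<650)&(W[...,1]>-330)&(W[...,1]<180)&(W[...,2]>20)&(W[...,2]<38)&(d>0)
    yel=(H>22)&(H<36)&(S>150)&(V>60)&inb; dk=inb&(V<115)&(S<150)&~yel
    for m,s,c in comps(yel,5):
        b=(cv2.minAreaRect(ray(n,np.argwhere(m)[:,::-1],30)[:,:2].astype(np.float32))); print(n,"yel",c,b)
    for m,s,c in comps(dk,60):
        P=ray(n,np.argwhere(m)[:,::-1],30)[:,:2].astype(np.float32)
        b=(cv2.minAreaRect(P)); print(n,"dark",s,b); 
        u=cv2.fitLine(P,cv2.DIST_HUBER,0,.01,.01).ravel(); print("   line dir",u[:2],"pt",u[2:], "ends",[ (u[2:]+k*u[:2]) for k in (((P-u[2:])@u[:2]).min(),((P-u[2:])@u[:2]).max())])
E
python3 m.py 3
```

```text
time_s: 5.83
ee_pos: [539.0, -43.7, 15.4]
ee_rot: [0.888, 0.459, 0.0, 0.0]
wrist_force: [0.7, -1.5, -0.1]
width: 59.5
t 5.8333 tcp [539.048 -43.67   15.367] psi 0.954524226264765 w 59.483128623559345 q [ 0.338  0.381 -0.394  1.938  0.19   0.858 -0.772] F [ 0.659 -1.537 -0.065]
side yel [307.5   223.333] ((534.0767822265625, -22.503170013427734), (6.565171241760254, 23.600078582763672), 54.514404296875)
side dark [321 204  74  24 684] ((465.4176025390625, -133.49627685546875), (198.34202575683594, 37.375465393066406), 61.194976806640625)
   line dir [0.474 0.88 ] pt [ 464.002 -137.914] ends [array([ 419.083, -221.3  ], dtype=float32), array([513.238, -46.515], dtype=float32)]
top dark [394 241  13  16 105] ((428.7237854003906, -207.6862030029297), (40.492427825927734, 30.090965270996094), 62.29236602783203)
   line dir [0.851 0.525] pt [ 430.698 -211.965] ends [array([ 410.884, -224.188], dtype=float32), array([ 451.961, -198.848], dtype=float32)]
```

View pics/side3.png

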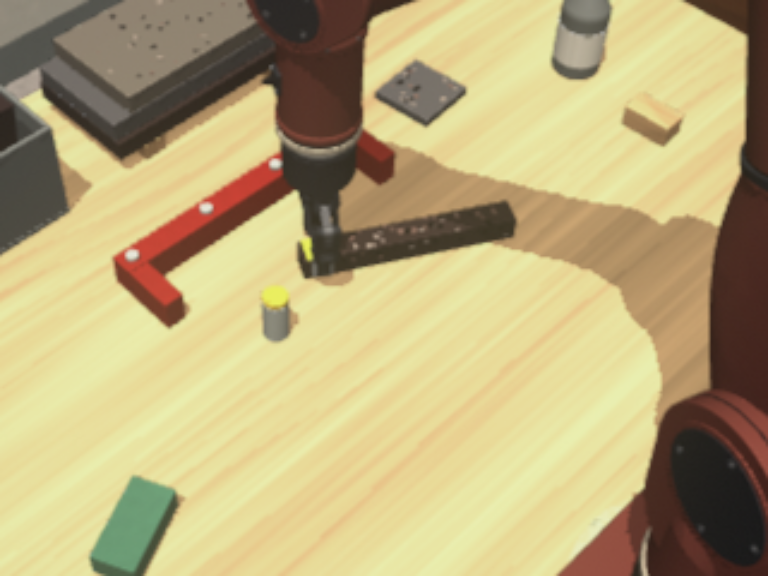

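Strip angle is about 28° by line fit, with the lead near (538,-15) and the tail near (422,-224), 240 mm apart as it should be. I'll back off, lift, close the fingers and go behind the tail.

```bash
python3 -m jog '[{"tx":0,"ty":-0.5,"tz":0,"roll":0,"hand":-0.4},{"tx":0,"ty":0,"tz":0,"roll":0,"hand":-0.4},{"tx":0,"ty":0,"tz":-0.8,"roll":0,"hand":-0.4},{"tx":0,"ty":0,"tz":-0.8,"roll":0,"hand":-0.4},{"tx":0,"ty":0,"tz":-0.8,"roll":0,"hand":-0.4},{"tx":0,"ty":0,"tz":-0.8,"roll":-0.9,"hand":-0.4},{"tx":0,"ty":0,"tz":0,"roll":0,"hand":1}]'
python3 s.py 403,-258
```

```text
time_s: 6.52
ee_pos: [531.9, -37.2, 82.4]
ee_rot: [0.86, 0.51, 0.002, 0.001]
wrist_force: [0.5, -0.1, -0.3]
width: 49.1
t 6.5167 tcp [531.935 -37.198  82.383] psi 1.0709485971925021 w 49.142527992824625 q [ 0.373  0.275 -0.438  1.913  0.14   0.978 -0.629] F [ 0.479 -0.128 -0.262]
to 403.0 -258.0 tx -12.779255198546428 ty -0.3664903217438635
```

```bash
python3 -m jog '[{"tx":-1,"ty":-0.03,"tz":0,"roll":0,"hand":1},{"tx":-1,"ty":-0.03,"tz":0,"roll":0,"hand":1},{"tx":-1,"ty":-0.03,"tz":0,"roll":0,"hand":1},{"tx":-1,"ty":-0.03,"tz":0,"roll":0,"hand":1},{"tx":-1,"ty":-0.03,"tz":0,"roll":0,"hand":1},{"tx":-1,"ty":-0.03,"tz":0,"roll":0,"hand":1},{"tx":-1,"ty":-0.03,"tz":0,"roll":0,"hand":1},{"tx":-1,"ty":-0.03,"tz":0,"roll":0,"hand":1},{"tx":-1,"ty":-0.03,"tz":0,"roll":0,"hand":1},{"tx":-1,"ty":-0.03,"tz":0,"roll":0,"hand":1}]'
python3 -m jog '[{"tx":-0.9,"ty":-0.02,"tz":0,"roll":0,"hand":1},{"tx":-0.9,"ty":-0.02,"tz":0,"roll":0,"hand":1},{"tx":-0.9,"ty":-0.02,"tz":0,"roll":0,"hand":1},{"tx":0,"ty":0,"tz":0,"roll":0,"hand":1}]'
python3 m.py 4
```

```text
time_s: 7.35
ee_pos: [427.0, -209.8, 78.8]
ee_rot: [0.862, 0.507, -0.0, -0.0]
wrist_force: [1.2, -0.0, 0.5]
width: -0.2
time_s: 7.68
ee_pos: [398.3, -258.8, 78.7]
ee_rot: [0.863, 0.505, -0.001, -0.0]
wrist_force: [-0.1, 0.1, -0.7]
width: 0.1
t 7.6833 tcp [ 398.344 -258.766   78.669] psi 1.0587127110262444 w 0.06779130749738163 q [ 0.736  0.156 -0.272  2.052  0.053  0.941 -0.076] F [-0.057  0.085 -0.695]
side yel [309.298 223.766] ((529.818603515625, -25.102787017822266), (14.882270812988281, 27.639991760253906), 59.78384780883789)
side dark [304 204  91  27 755] ((474.6767578125, -115.20173645019531), (239.3241729736328, 37.42850875854492), 61.190086364746094)
   line dir [0.476 0.879] pt [ 470.611 -124.178] ends [array([ 418.299, -220.853], dtype=float32), array([532.254, -10.26 ], dtype=float32)]
top yel [334.308 214.569] ((529.7266235351562, -26.340280532836914), (18.14451026916504, 30.728572845458984), 63.32229995727539)
top dark [335 212  72  45 809] ((471.29376220703125, -129.94317626953125), (218.05686950683594, 32.602394104003906), 60.72740173339844)
   line dir [0.485 0.874] pt [ 470.14  -132.077] ends [array([ 418.42 , -225.246], dtype=float32), array([524.214, -34.67 ], dtype=float32)]
```

View pics/side4.png

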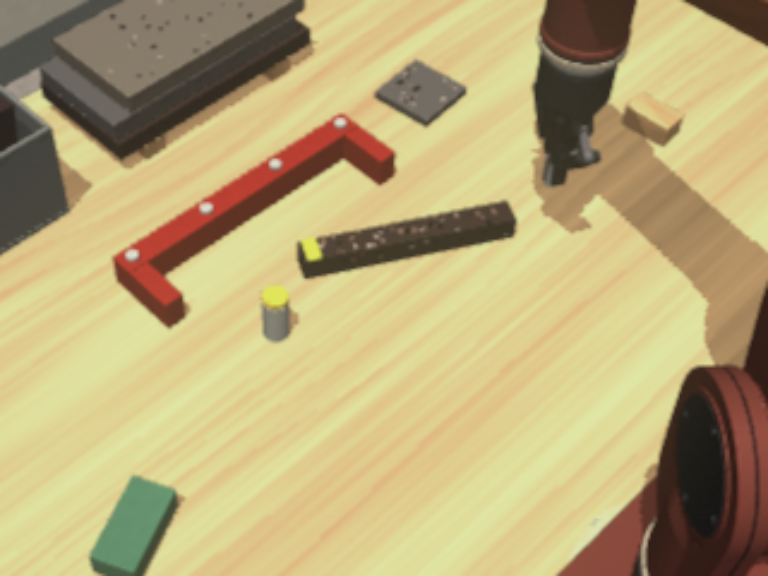

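View pics/top4.png

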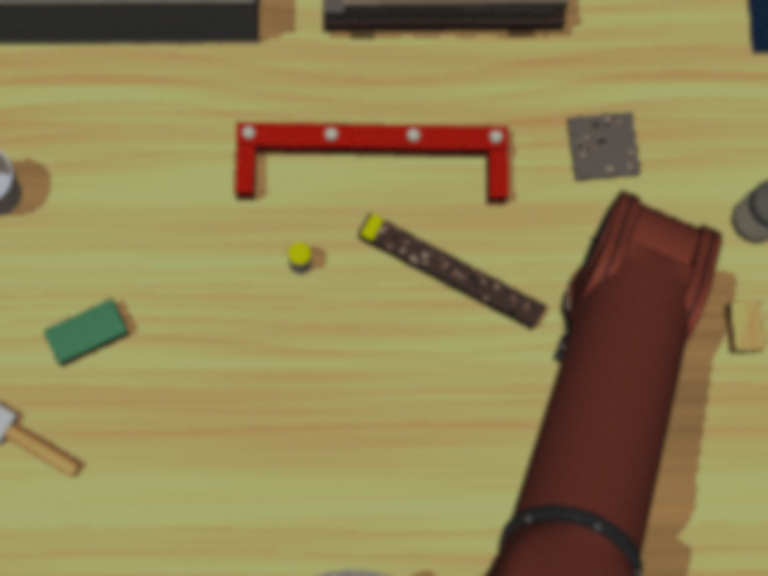

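The strip lies alone in both views, yellow end at (372,228) and tail at (537,317) in the top crop, well clear of the post. Lead is about (534,-19) and tail about (418,-229). I'll lower behind the tail face and push along the strip.

```bash
python3 -m jog '[{"tx":0,"ty":0.14,"tz":0.6,"roll":-0.08,"hand":1},{"tx":0,"ty":0,"tz":0.6,"roll":0,"hand":1},{"tx":0,"ty":0,"tz":0.6,"roll":0,"hand":1},{"tx":0,"ty":0,"tz":0.6,"roll":0,"hand":1},{"tx":0,"ty":0,"tz":0.5,"roll":0,"hand":1},{"tx":0,"ty":0,"tz":0,"roll":0,"hand":1},{"tx":0,"ty":0,"tz":0,"roll":0,"hand":1}]'
python3 s.py 407,-249 466,-141
```

```text
time_s: 8.37
ee_pos: [403.2, -256.6, 20.6]
ee_rot: [0.859, 0.512, -0.0, -0.001]
wrist_force: [-0.3, -0.5, 0.2]
width: -0.0
t 8.3667 tcp [ 403.203 -256.584   20.58 ] psi 1.0744734744984579 w -0.03903290127105202 q [ 0.721  0.251 -0.27   2.086  0.09   0.817 -0.1  ] F [-0.315 -0.526  0.207]
to 407.0 -249.0 tx 0.42384453143257594 ty -0.013653328734233684
to 466.0 -141.0 tx 6.577053592318438 ty 0.008948018852748874
```

```bash
python3 -m jog '[{"tx":0.4,"ty":0,"tz":0,"roll":0,"hand":1},{"tx":0.4,"ty":0,"tz":0,"roll":0,"hand":1},{"tx":0.3,"ty":0,"tz":0,"roll":0,"hand":1},{"tx":0.3,"ty":0,"tz":0,"roll":0,"hand":1},{"tx":0.3,"ty":0,"tz":0,"roll":0,"hand":1},{"tx":0.3,"ty":0,"tz":0,"roll":0,"hand":1},{"tx":0.3,"ty":0,"tz":0,"roll":0,"hand":1},{"tx":0.3,"ty":0,"tz":0,"roll":0,"hand":1},{"tx":0.3,"ty":0,"tz":0,"roll":0,"hand":1},{"tx":0,"ty":0,"tz":0,"roll":0,"hand":1}]'
python3 m.py 5
```

```text
time_s: 9.2
ee_pos: [431.8, -205.8, 21.8]
ee_rot: [0.859, 0.512, 0.0, 0.0]
wrist_force: [0.6, -1.0, 0.6]
width: 0.3
t 9.2 tcp [ 431.824 -205.77    21.808] psi 1.0743682038162026 w 0.29659756043870317 q [ 0.632  0.251 -0.307  2.085  0.103  0.818 -0.233] F [ 0.566 -0.986  0.626]
side yel [296.271 226.583] ((546.3047485351562, 4.741975784301758), (15.485669136047363, 26.173690795898438), 61.09960174560547)
side dark [299 206  90  26 752] ((482.0474548339844, -101.41820526123047), (242.49380493164062, 37.12962341308594), 61.37917709350586)
   line dir [0.485 0.874] pt [ 480.912 -103.893] ends [array([ 423.415, -207.557], dtype=float32), array([541.001,   4.443], dtype=float32)]
top yel [323.662 209.215] ((545.4580688476562, 3.5737342834472656), (18.197423934936523, 30.714176177978516), 63.66775131225586)
top dark [324 207  69  44 752] ((487.8811950683594, -98.7433090209961), (217.8505859375, 32.44649887084961), 61.114463806152344)
   line dir [0.494 0.87 ] pt [488.814 -96.726] ends [array([ 433.866, -193.457], dtype=float32), array([541.429,  -4.101], dtype=float32)]
```

View pics/side5.png

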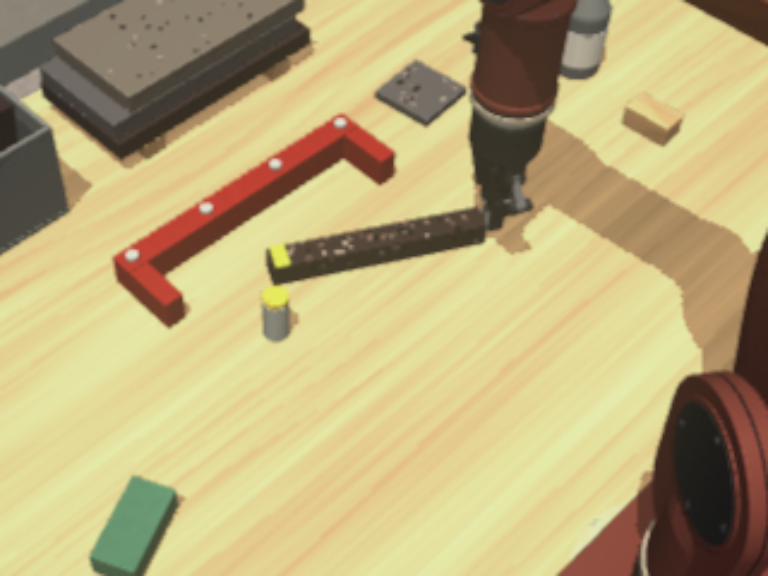

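The strip slid 34 mm straight along its axis. The yellow end, at (280,257), is passing behind the post.

```bash
python3 -m jog '[{"tx":0.3,"ty":0,"tz":0,"roll":0,"hand":1},{"tx":0.3,"ty":0,"tz":0.02,"roll":0,"hand":1},{"tx":0.3,"ty":0,"tz":0.02,"roll":0,"hand":1},{"tx":0.3,"ty":0,"tz":0.02,"roll":0,"hand":1},{"tx":0.3,"ty":0,"tz":0,"roll":0,"hand":1},{"tx":0.3,"ty":0,"tz":0,"roll":0,"hand":1},{"tx":0.3,"ty":0,"tz":0,"roll":0,"hand":1},{"tx":0.3,"ty":0,"tz":0,"roll":0,"hand":1},{"tx":0.3,"ty":0,"tz":0,"roll":0,"hand":1},{"tx":0.3,"ty":0,"tz":0,"roll":0,"hand":1}]'
python3 m.py 6
```

```text
time_s: 10.13
ee_pos: [459.4, -154.5, 20.3]
ee_rot: [0.86, 0.511, -0.0, 0.0]
wrist_force: [-2.8, -4.1, 3.4]
width: -0.4
t 10.1333 tcp [ 459.365 -154.521   20.276] psi 1.0721765185689531 w -0.3754818993389059 q [ 0.539  0.269 -0.339  2.069  0.122  0.822 -0.37 ] F [-2.799 -4.131  3.431]
side yel [274.104 231.083] ((573.9783935546875, 55.777366638183594), (13.876011848449707, 27.264036178588867), 56.792015075683594)
side dark [270 211  99  28 783] ((514.2161254882812, -44.352699279785156), (260.88433837890625, 34.518672943115234), 60.96615982055664)
   line dir [0.478 0.878] pt [510.395 -49.012] ends [array([ 450.898, -158.351], dtype=float32), array([575.621,  70.854], dtype=float32)]
top yel [305.887 199.645] ((573.6111450195312, 55.92375946044922), (17.057025909423828, 32.11956787109375), 64.05854797363281)
top dark [306 198  68  43 736] ((515.5819091796875, -46.498321533203125), (216.82394409179688, 33.754920959472656), 61.115623474121094)
   line dir [0.499 0.866] pt [517.582 -43.117] ends [array([ 461.387, -140.608], dtype=float32), array([569.615,  47.154], dtype=float32)]
```

View pics/side6.png

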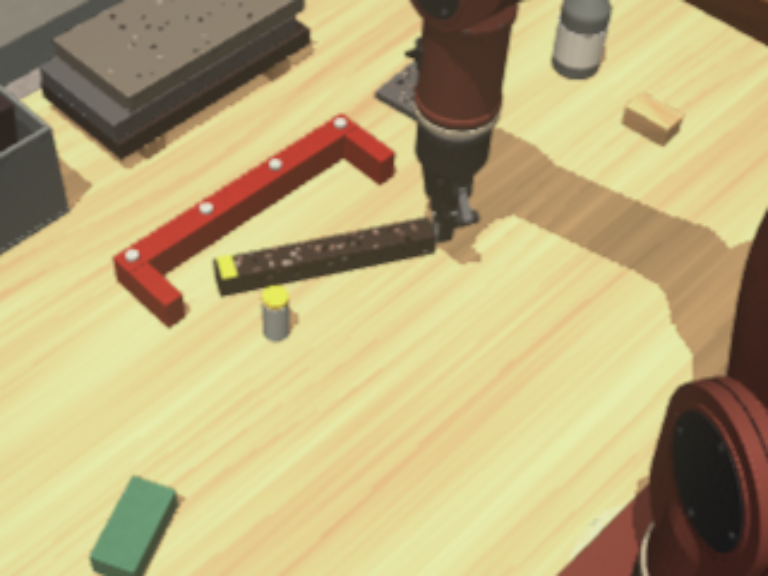

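Lead is now at bay (-53, 88) mm, still between the cheeks and past the post. I need about 30 mm more.

```bash
python3 -m jog '[{"tx":0.3,"ty":0,"tz":0,"roll":0,"hand":1},{"tx":0.3,"ty":0,"tz":0.02,"roll":0,"hand":1},{"tx":0.3,"ty":0,"tz":0,"roll":0,"hand":1},{"tx":0.3,"ty":0,"tz":0,"roll":0,"hand":1},{"tx":0.3,"ty":0,"tz":0,"roll":0,"hand":1},{"tx":0,"ty":0,"tz":0,"roll":0,"hand":1},{"tx":-0.5,"ty":0,"tz":0,"roll":0,"hand":1},{"tx":-0.5,"ty":0,"tz":0,"roll":0,"hand":1},{"tx":0,"ty":0,"tz":-0.7,"roll":0,"hand":1},{"tx":0,"ty":0,"tz":-0.7,"roll":0,"hand":1}]'
python3 m.py 7
```

```text
time_s: 11.07
ee_pos: [462.5, -146.5, 47.2]
ee_rot: [0.86, 0.51, -0.001, -0.001]
wrist_force: [-0.5, 0.4, -0.2]
width: 0.1
t 11.0667 tcp [ 462.464 -146.521   47.19 ] psi 1.071198310960646 w 0.053291648012964335 q [ 0.535  0.229 -0.35   2.048  0.101  0.883 -0.37 ] F [-0.486  0.446 -0.157]
side yel [261.686 233.725] ((588.83203125, 83.8226318359375), (14.651741027832031, 27.735435485839844), 60.118221282958984)
side dark [263 213  87  27 751] ((530.5416259765625, -12.7222900390625), (226.2142791748047, 35.64203643798828), 61.18027114868164)
   line dir [0.477 0.879] pt [527.271 -18.871] ends [array([ 476.646, -112.109], dtype=float32), array([584.6  ,  86.712], dtype=float32)]
top yel [296.639 195.082] ((588.2869262695312, 82.38151550292969), (17.108488082885742, 30.937501907348633), 64.14570617675781)
top dark [297 193  71  44 782] ((530.526123046875, -20.638839721679688), (217.63772583007812, 32.7465934753418), 61.45927429199219)
   line dir [0.481 0.877] pt [530.148 -21.513] ends [array([ 478.277, -116.137], dtype=float32), array([582.891,  74.7  ], dtype=float32)]
```

View pics/side7.png

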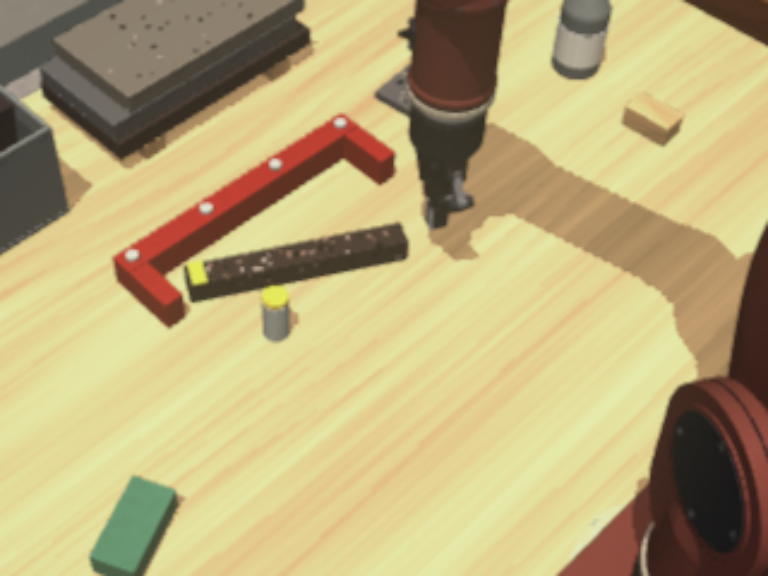

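Lead is at bay (-39, 115) and tail at (-149, -98), so the "lead in, tail out" condition holds. The strip and post don't touch. Next I go to the near face by the tail and push it round.

```bash
python3 -m jog '[{"tx":0,"ty":-0.52,"tz":-0.5,"roll":0,"hand":1},{"tx":0.69,"ty":-0.52,"tz":0,"roll":0,"hand":1},{"tx":0.69,"ty":-0.52,"tz":0,"roll":0,"hand":1},{"tx":0.69,"ty":-0.52,"tz":0,"roll":0,"hand":1},{"tx":0.69,"ty":0,"tz":0,"roll":0,"hand":1},{"tx":0,"ty":0,"tz":0.6,"roll":0,"hand":1},{"tx":0,"ty":0,"tz":0.6,"roll":0,"hand":1},{"tx":0,"ty":0,"tz":0.6,"roll":0,"hand":1},{"tx":0,"ty":0,"tz":0,"roll":0,"hand":1}]'; python3 s.py 452.5,-78
```

```text
time_s: 11.92
ee_pos: [452.0, -77.1, 19.4]
ee_rot: [0.86, 0.511, -0.001, -0.001]
wrist_force: [0.3, -0.6, -0.2]
width: -0.0
t 11.9167 tcp [452.046 -77.088  19.372] psi 1.0728671571531396 w -0.021821880726844222 q [ 0.443  0.233 -0.401  2.123  0.124  0.811 -0.532] F [ 0.254 -0.584 -0.222]
to 452.5 -78.0 tx -0.029230776374254707 ty 0.041738511392895285
```

```bash
python3 -m jog '[{"tx":0,"ty":0.3,"tz":0,"roll":0,"hand":1},{"tx":0,"ty":0.3,"tz":0,"roll":0,"hand":1},{"tx":0,"ty":0.25,"tz":0,"roll":-0.1,"hand":1},{"tx":0,"ty":0.25,"tz":0,"roll":-0.3,"hand":1},{"tx":0,"ty":0.25,"tz":0,"roll":-0.3,"hand":1},{"tx":0,"ty":0.25,"tz":0,"roll":-0.3,"hand":1},{"tx":0,"ty":0.25,"tz":0,"roll":-0.3,"hand":1},{"tx":0,"ty":0.25,"tz":0,"roll":-0.3,"hand":1},{"tx":0,"ty":0.25,"tz":0,"roll":-0.3,"hand":1},{"tx":0,"ty":0,"tz":0,"roll":0,"hand":1}]'
python3 m.py 8
```

```text
time_s: 12.75
ee_pos: [497.9, -97.2, 22.2]
ee_rot: [0.795, 0.606, 0.0, 0.0]
wrist_force: [-0.0, -0.7, 0.0]
width: -0.2
t 12.75 tcp [497.94  -97.179  22.229] psi 1.3026763277538893 w -0.15482162023152657 q [ 0.474  0.314 -0.415  2.013  0.168  0.845 -0.302] F [-0.018 -0.688  0.04 ]
side yel [261.    237.113] ((581.6818237304688, 92.13595581054688), (15.1181640625, 27.685855865478516), 73.18157196044922)
side dark [266 206  77  36 679] ((534.721435546875, -8.920707702636719), (201.9732208251953, 60.40764617919922), 73.76732635498047)
   line dir [0.305 0.952] pt [546.722  -9.594] ends [array([ 514.889, -109.149], dtype=float32), array([576.561,  83.725], dtype=float32)]
top yel [293.453 197.297] ((582.1888427734375, 92.00515747070312), (18.689476013183594, 31.09804916381836), 80.86946105957031)
top dark [295 194  53  25 548] ((555.4242553710938, 8.077484130859375), (156.97865295410156, 32.49372863769531), 73.22871398925781)
   line dir [0.297 0.955] pt [555.405   8.028] ends [array([532.097, -66.993], dtype=float32), array([578.672,  82.915], dtype=float32)]
```

View pics/side8.png

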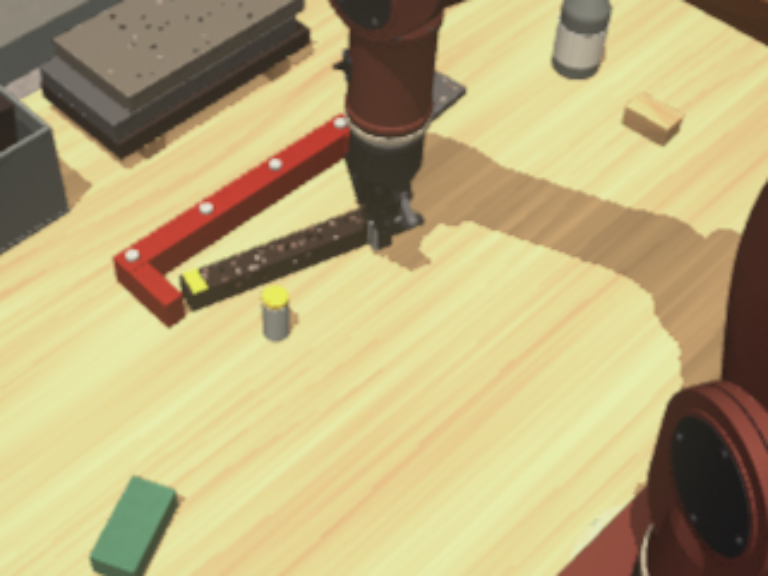

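```bash
python3 -m jog '[{"tx":0,"ty":0.25,"tz":0.04,"roll":-0.25,"hand":1},{"tx":0,"ty":0.25,"tz":0.04,"roll":-0.3,"hand":1},{"tx":0,"ty":0.25,"tz":0.04,"roll":-0.3,"hand":1},{"tx":0,"ty":0.25,"tz":0,"roll":-0.3,"hand":1},{"tx":0,"ty":0.25,"tz":0,"roll":-0.3,"hand":1},{"tx":0,"ty":0.25,"tz":0,"roll":-0.3,"hand":1},{"tx":0,"ty":0.25,"tz":0,"roll":-0.3,"hand":1},{"tx":0,"ty":0,"tz":0,"roll":0,"hand":1}]'
python3 m.py 9
```

```text
time_s: 13.52
ee_pos: [531.7, -102.3, 19.5]
ee_rot: [0.715, 0.699, 0.0, 0.0]
wrist_force: [0.2, -1.0, 0.9]
width: 0.2
t 13.5167 tcp [ 531.695 -102.296   19.494] psi 1.5479103095425166 w 0.21500526541835038 q [ 0.491  0.384 -0.446  1.932  0.212  0.871 -0.087] F [ 0.2   -0.994  0.871]
side yel [261.4   240.444] ((572.8077392578125, 98.49732971191406), (11.518609046936035, 26.633581161499023), 85.74996185302734)
side dark [255 200  80  48 676] ((549.7698974609375, 4.317070007324219), (221.88096618652344, 59.16411590576172), 85.60200500488281)
   line dir [0.091 0.996] pt [561.087  -3.028] ends [array([ 551.584, -106.86 ], dtype=float32), array([571.793, 113.95 ], dtype=float32)]
top yel [291.147 200.221] ((573.586669921875, 98.96744537353516), (30.19535255432129, 17.455625534057617), 0.07377911359071732)
top dark [292 196  59  14 561] ((564.4884643554688, 10.935935974121094), (168.33877563476562, 33.74374008178711), 85.69508361816406)
   line dir [0.066 0.998] pt [565.013   8.487] ends [array([559.614, -72.978], dtype=float32), array([570.748,  95.009], dtype=float32)]
```

View pics/side9.png

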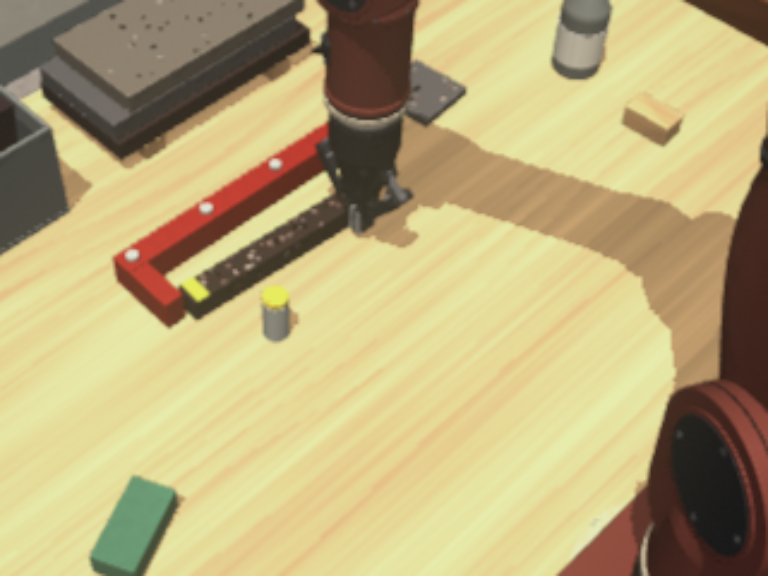

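The strip is nearly parallel to the fence and its lead is inside the left cheek, at bay (-58, 131). Now I back off, turn the jaws parallel to the fence, open them and push with both fingertips.

```bash
python3 -m jog '[{"tx":0,"ty":-0.5,"tz":0,"roll":0,"hand":1},{"tx":0,"ty":-0.5,"tz":0,"roll":0,"hand":1},{"tx":0,"ty":0,"tz":-0.9,"roll":1,"hand":-0.7},{"tx":0,"ty":0,"tz":-0.9,"roll":1,"hand":-0.7},{"tx":0,"ty":0,"tz":-0.9,"roll":1,"hand":-0.7},{"tx":0,"ty":0,"tz":0,"roll":1,"hand":-0.7},{"tx":0,"ty":0,"tz":0,"roll":1,"hand":-0.7},{"tx":0,"ty":0,"tz":0,"roll":1,"hand":-0.7},{"tx":0,"ty":0,"tz":0,"roll":1,"hand":-0.7},{"tx":0,"ty":0,"tz":0,"roll":1,"hand":-0.7}]'
python3 -m jog '[{"tx":0,"ty":0,"tz":0,"roll":1,"hand":-0.7},{"tx":0,"ty":0,"tz":0,"roll":1,"hand":-0.7},{"tx":0,"ty":0,"tz":0,"roll":1,"hand":-0.7},{"tx":0,"ty":0,"tz":0,"roll":1,"hand":-0.7},{"tx":0,"ty":0,"tz":0,"roll":1,"hand":-0.7},{"tx":0,"ty":0,"tz":0,"roll":0,"hand":-0.7}]'
python3 s.py 522,-24
```

```text
time_s: 14.45
ee_pos: [509.8, -101.6, 73.4]
ee_rot: [0.958, 0.286, -0.0, 0.0]
wrist_force: [0.5, -1.2, 0.7]
width: 72.7
time_s: 14.95
ee_pos: [510.0, -101.5, 73.3]
ee_rot: [1.0, -0.01, -0.0, -0.0]
wrist_force: [-0.7, 0.2, -0.3]
width: 72.4
t 14.95 tcp [ 509.963 -101.513   73.324] psi -0.019153908439133033 w 72.37801530112992 q [ 0.331  0.245 -0.245  1.956  0.073  0.949 -1.54 ] F [-0.686  0.248 -0.267]
to 522.0 -24.0 tx 0.5275271466644463 ty -3.8864478613065465
```

```bash
python3 -m jog '[{"tx":0.05,"ty":-0.8,"tz":0,"roll":0.05,"hand":-0.7},{"tx":0.1,"ty":-0.8,"tz":0,"roll":0,"hand":-0.7},{"tx":0.1,"ty":-0.8,"tz":0,"roll":0,"hand":-0.7},{"tx":0.1,"ty":-0.8,"tz":0,"roll":0,"hand":-0.7},{"tx":0.1,"ty":-0.7,"tz":0,"roll":0,"hand":-0.7},{"tx":0,"ty":0,"tz":0,"roll":0,"hand":-0.7}]'
python3 m.py 10
```

```text
time_s: 15.45
ee_pos: [521.1, -20.6, 73.5]
ee_rot: [1.0, -0.006, 0.0, -0.001]
wrist_force: [-0.2, -0.2, -0.3]
width: 72.6
t 15.45 tcp [521.066 -20.575  73.454] psi -0.011238565699580035 w 72.64195875482697 q [ 0.221  0.252 -0.297  1.95   0.088  0.952 -1.701] F [-0.193 -0.246 -0.331]
side yel [261.4   240.444] ((572.8077392578125, 98.49732971191406), (11.518609046936035, 26.633581161499023), 85.74996185302734)
side dark [302 202  21  21 187] ((560.44970703125, -55.95848846435547), (73.32667541503906, 35.30752182006836), 85.56099700927734)
   line dir [ 0.239 -0.971] pt [558.277 -56.316] ends [array([548.678, -17.303], dtype=float32), array([567.667, -94.484], dtype=float32)]
side dark [265 218  32  27 294] ((565.0457763671875, 46.42513656616211), (101.27310180664062, 35.160377502441406), 85.60199737548828)
   line dir [0.012 1.   ] pt [566.009  46.05 ] ends [array([565.383,  -5.142], dtype=float32), array([566.642,  97.76 ], dtype=float32)]
top yel [291.103 200.176] ((573.586669921875, 98.96744537353516), (30.19535255432129, 17.455625534057617), 0.07377911359071732)
top dark [295 196  25  12 195] ((568.3297729492188, 52.886253356933594), (70.57669067382812, 31.6595458984375), 86.35214233398438)
   line dir [ 0.146 -0.989] pt [571.298  55.286] ends [array([566.414,  88.486], dtype=float32), array([576.634,  19.017], dtype=float32)]
```

View pics/side10.png

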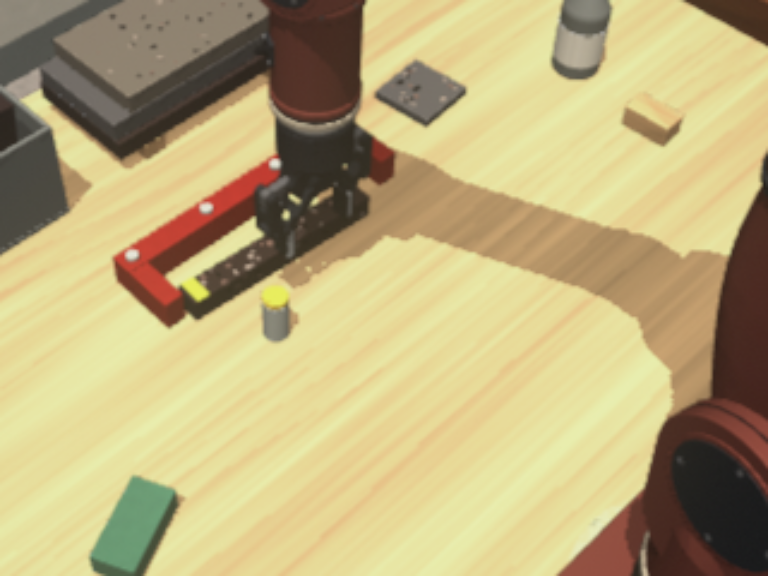

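View pics/top10.png

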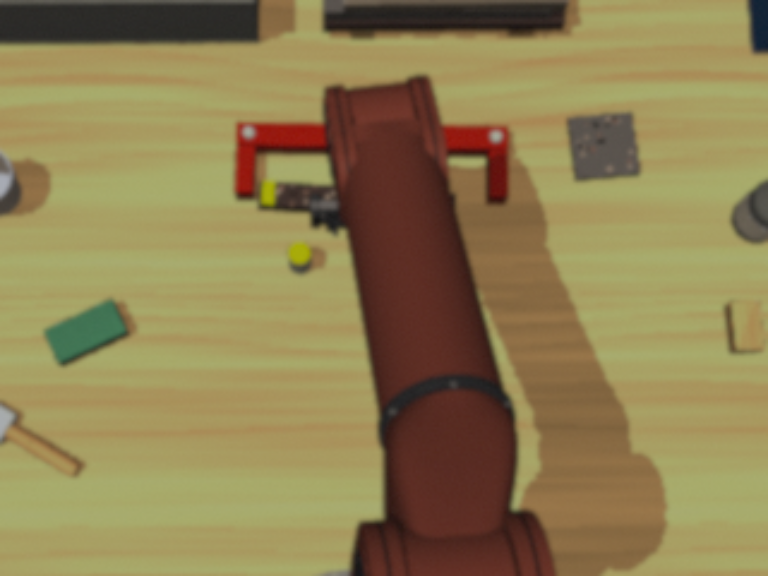

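The strip is in the bay's mouth. The jaws stand open just in front of its near face, left finger at (325,213) in the top crop, clear of the post at (300,255).

```bash
python3 -m jog '[{"tx":0,"ty":0,"tz":0.6,"roll":0.1,"hand":-0.7},{"tx":0,"ty":0,"tz":0.6,"roll":0,"hand":-0.7},{"tx":0,"ty":0,"tz":0.6,"roll":0,"hand":-0.7},{"tx":0,"ty":0,"tz":0.6,"roll":0,"hand":-0.7},{"tx":0,"ty":0,"tz":0.5,"roll":0,"hand":-0.7},{"tx":0,"ty":0,"tz":0,"roll":0,"hand":-0.7}]'
python3 -m jog '[{"tx":0.3,"ty":0,"tz":0,"roll":0,"hand":-0.7},{"tx":0.3,"ty":0,"tz":0,"roll":0,"hand":-0.7},{"tx":0.25,"ty":0.02,"tz":0,"roll":0,"hand":-0.7},{"tx":0.25,"ty":0.02,"tz":0,"roll":0,"hand":-0.7},{"tx":0.25,"ty":0.02,"tz":0,"roll":0,"hand":-0.7},{"tx":0.25,"ty":0.02,"tz":0,"roll":0,"hand":-0.7},{"tx":0.25,"ty":0.02,"tz":0,"roll":0,"hand":-0.7},{"tx":0.25,"ty":0.02,"tz":0,"roll":0,"hand":-0.7},{"tx":0,"ty":0,"tz":0,"roll":0,"hand":-0.7}]'
python3 m.py 11
```

```text
time_s: 16.05
ee_pos: [519.6, -23.9, 12.4]
ee_rot: [1.0, -0.015, -0.002, -0.0]
wrist_force: [0.3, -0.2, 0.5]
width: 72.8
time_s: 16.8
ee_pos: [564.4, -27.4, 15.6]
ee_rot: [1.0, -0.015, 0.0, -0.0]
wrist_force: [-0.8, 0.2, 0.2]
width: 72.7
t 16.8 tcp [564.406 -27.431  15.574] psi -0.03053619988325686 w 72.73236910303895 q [ 0.198  0.406 -0.27   1.885  0.138  0.868 -1.742] F [-0.76   0.198  0.218]
side yel [257.182 235.932] ((591.3394165039062, 96.1468505859375), (13.459939956665039, 25.43272590637207), 85.75004577636719)
side dark [292 204  25  17 133] ((574.0093994140625, -44.765869140625), (76.60472106933594, 38.85930252075195), 69.45804595947266)
   line dir [0.081 0.997] pt [573.06  -42.596] ends [array([569.872, -82.041], dtype=float32), array([576.265,  -2.927], dtype=float32)]
side dark [260 219  33  21 233] ((583.2880249023438, 45.77927780151367), (88.11346435546875, 46.75318908691406), 72.50716400146484)
   line dir [0.379 0.926] pt [580.927  49.728] ends [array([562.927,   5.743], dtype=float32), array([595.809,  86.096], dtype=float32)]
top yel [291.824 194.353] ((591.6634521484375, 96.10399627685547), (30.329771041870117, 17.50984764099121), 0.05241053178906441)
top dark [296 190  15  11 151] ((588.4548950195312, 64.08332824707031), (40.90342712402344, 30.20331573486328), 89.64741516113281)
   line dir [ 0.032 -0.999] pt [588.95   63.428] ends [array([588.261,  84.806], dtype=float32), array([589.603,  43.138], dtype=float32)]
```

View pics/side11.png

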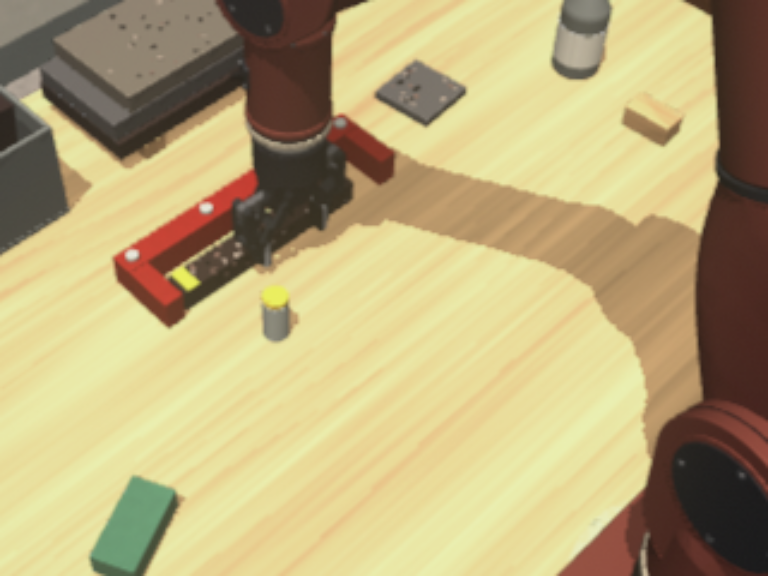

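View pics/top11.png

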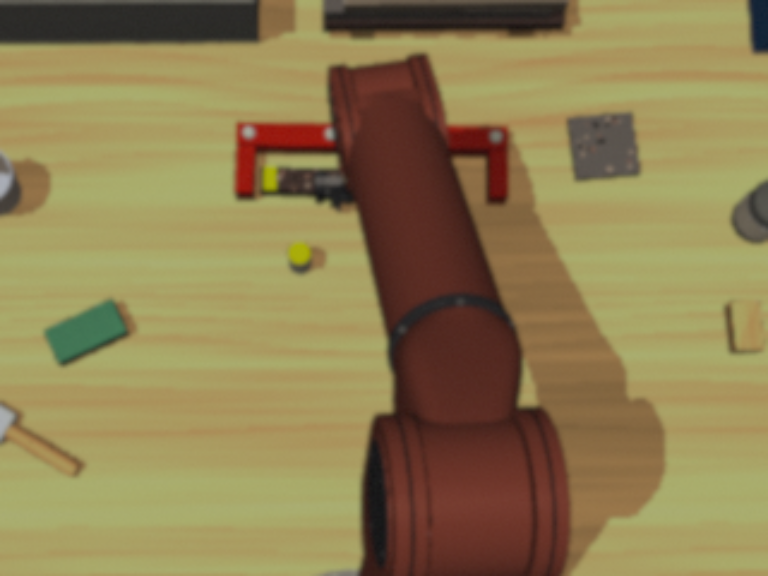

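Both fingertips are moving the strip evenly, and the yellow end, at (270,178) in the top crop, is clear of the left cheek. About 23 mm remain, so I'll go gently at the end and watch the force.

```bash
python3 -m jog '[{"tx":0.2,"ty":0,"tz":0.05,"roll":0,"hand":-0.7},{"tx":0.2,"ty":0,"tz":0.05,"roll":0,"hand":-0.7},{"tx":0.2,"ty":0,"tz":0,"roll":0,"hand":-0.7},{"tx":0.2,"ty":0,"tz":0,"roll":0,"hand":-0.7},{"tx":0.15,"ty":0,"tz":0,"roll":0,"hand":-0.7},{"tx":0,"ty":0,"tz":0,"roll":0,"hand":-0.7}]'
python3 -m jog '[{"tx":0.1,"ty":0,"tz":0,"roll":0,"hand":-0.7},{"tx":0,"ty":0,"tz":0,"roll":0,"hand":-0.7}]'
python3 m.py 12
```

```text
time_s: 17.4
ee_pos: [582.9, -28.1, 13.2]
ee_rot: [1.0, -0.015, 0.0, -0.0]
wrist_force: [-0.4, -0.6, -0.8]
width: 72.6
time_s: 17.57
ee_pos: [584.4, -28.1, 13.2]
ee_rot: [1.0, -0.015, -0.0, -0.0]
wrist_force: [-2.1, 0.2, -1.5]
width: 72.3
t 17.5667 tcp [584.422 -28.105  13.187] psi -0.030621818105902407 w 72.29000769280462 q [ 0.19   0.443 -0.264  1.836  0.145  0.882 -1.743] F [-2.078  0.245 -1.541]
side yel [251.455 230.891] ((613.5982055664062, 96.40382385253906), (13.660249710083008, 30.63747787475586), 85.5010986328125)
side dark [288 198  24  17 118] ((586.2247924804688, -44.37810134887695), (40.421165466308594, 68.956298828125), 5.186608791351318)
   line dir [0.105 0.994] pt [593.281 -45.239] ends [array([589.537, -80.629], dtype=float32), array([597.047,  -9.63 ], dtype=float32)]
side dark [252 212  26  25 222] ((609.2671508789062, 59.29261016845703), (37.95625305175781, 83.00313568115234), 0.3384641110897064)
   line dir [ 0.305 -0.952] pt [608.404  57.979] ends [array([594.744, 100.689], dtype=float32), array([621.895,  15.795], dtype=float32)]
top yel [292.139 187.38 ] ((611.36865234375, 94.79322814941406), (20.512605667114258, 33.41641616821289), 89.64818572998047)
top dark [296 182  16  12 159] ((611.1705932617188, 62.577598571777344), (43.87953567504883, 33.416866302490234), 89.64710998535156)
   line dir [ 0.298 -0.955] pt [610.11   63.812] ends [array([602.868,  87.018], dtype=float32), array([617.743,  39.354], dtype=float32)]
```

View pics/side12.png

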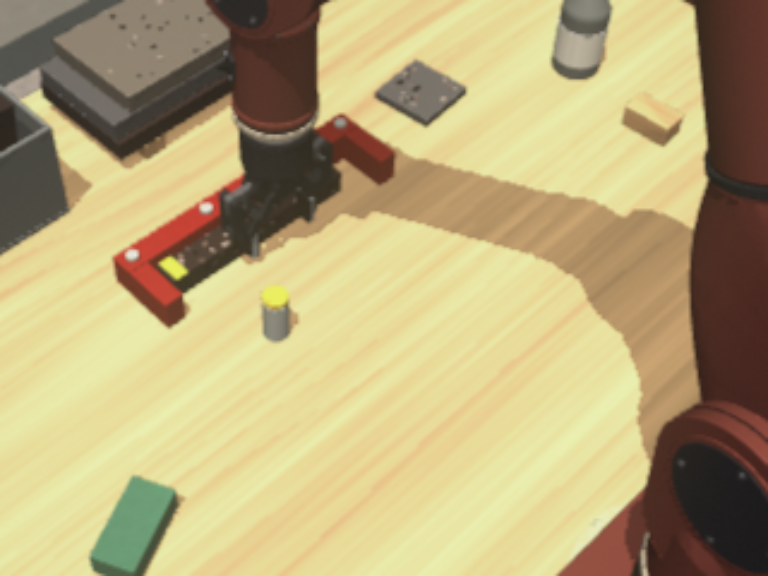

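```bash
python3 -m jog '[{"tx":0.1,"ty":0,"tz":0,"roll":0,"hand":-0.7},{"tx":0,"ty":0,"tz":0,"roll":0,"hand":-0.7}]'
python3 -m jog '[{"tx":0.08,"ty":0,"tz":0,"roll":0,"hand":-0.7},{"tx":0,"ty":0,"tz":0,"roll":0,"hand":-0.7}]'; python3 s.py
```

```text
time_s: 17.83
ee_pos: [586.5, -28.2, 13.3]
ee_rot: [1.0, -0.015, 0.0, -0.0]
wrist_force: [-3.8, -0.6, -2.2]
width: 72.8
time_s: 18.0
ee_pos: [588.1, -28.3, 13.3]
ee_rot: [1.0, -0.015, -0.0, 0.0]
wrist_force: [-3.1, 0.0, -1.4]
width: 72.8
t 18.0 tcp [588.114 -28.252  13.284] psi -0.030629255650127644 w 72.80397338208437 q [ 0.189  0.449 -0.263  1.827  0.146  0.885 -1.743] F [-3.149  0.025 -1.39 ]
```

Still sliding at 3-4 N, with no fence contact yet.

```bash
python3 -m jog '[{"tx":0.08,"ty":0,"tz":0,"roll":0,"hand":-0.7},{"tx":0,"ty":0,"tz":0,"roll":0,"hand":-0.7}]'
python3 -m jog '[{"tx":0.06,"ty":0,"tz":0,"roll":0,"hand":-0.7},{"tx":0,"ty":0,"tz":0,"roll":0,"hand":-0.7}]'
```

```text
time_s: 18.17
ee_pos: [588.8, -28.4, 13.2]
ee_rot: [1.0, -0.015, -0.001, 0.0]
wrist_force: [-7.0, -1.0, 3.3]
width: 72.8
time_s: 18.33
ee_pos: [588.9, -28.3, 13.1]
ee_rot: [1.0, -0.015, -0.002, 0.0]
wrist_force: [-12.7, -0.5, 7.3]
width: 72.7
```

The force rose to 13 N with no further travel, so the strip is against the fence. I'll back away, lift and look.

```bash
python3 -m jog '[{"tx":-0.3,"ty":0,"tz":0,"roll":0,"hand":-0.7},{"tx":-0.6,"ty":0,"tz":0,"roll":0,"hand":-0.7},{"tx":-0.6,"ty":0,"tz":-0.3,"roll":0,"hand":-0.7},{"tx":-0.6,"ty":0.5,"tz":-0.8,"roll":0,"hand":-0.7},{"tx":-0.6,"ty":1,"tz":-0.8,"roll":0,"hand":-0.7},{"tx":-0.6,"ty":1,"tz":-0.8,"roll":0,"hand":-0.7},{"tx":0,"ty":1,"tz":-0.8,"roll":0,"hand":-0.7},{"tx":0,"ty":1,"tz":-0.8,"roll":0,"hand":-0.7},{"tx":0,"ty":1,"tz":-0.8,"roll":0,"hand":-0.7},{"tx":0,"ty":1,"tz":-0.8,"roll":0,"hand":-0.7}]'
python3 -m jog '[{"tx":0,"ty":1,"tz":0,"roll":0,"hand":-0.7},{"tx":0,"ty":1,"tz":0,"roll":0,"hand":-0.7},{"tx":0,"ty":1,"tz":0,"roll":0,"hand":-0.7},{"tx":0,"ty":1,"tz":0,"roll":0,"hand":-0.7},{"tx":0,"ty":1,"tz":0,"roll":0,"hand":-0.7},{"tx":0,"ty":1,"tz":0,"roll":0,"hand":-0.7},{"tx":0,"ty":1,"tz":0,"roll":0,"hand":-0.7},{"tx":0,"ty":1,"tz":0,"roll":0,"hand":-0.7},{"tx":0,"ty":0,"tz":0,"roll":0,"hand":-0.7}]'
python3 m.py 13; python3 - <<'E'
import cv2
a=cv2.imread("pics/top13.png")[90:230,210:540]; b=cv2.imread("pics/side13.png")
cv2.imwrite("pics/top13z.png",cv2.resize(a,None,fx=2.3,fy=2.3))
E
```

```text
time_s: 19.17
ee_pos: [521.6, -157.4, 133.0]
ee_rot: [1.0, -0.015, 0.002, 0.0]
wrist_force: [0.4, 0.2, 0.2]
width: 72.6
time_s: 19.92
ee_pos: [515.4, -321.4, 131.8]
ee_rot: [1.0, -0.018, 0.001, 0.002]
wrist_force: [-0.7, -1.3, -0.2]
width: 72.5
t 19.9167 tcp [ 515.436 -321.387  131.802] psi -0.03562813904244203 w 72.50978532581514 q [ 0.582  0.331 -0.121  1.703  0.046  1.108 -1.159] F [-0.687 -1.299 -0.198]
side yel [250.679 230.125] ((616.7805786132812, 96.16445922851562), (13.682278633117676, 30.66744041442871), 85.50118255615234)
side dark [244 185  76  53 765] ((611.3322143554688, -11.458747863769531), (241.9842529296875, 37.3380012512207), 88.902099609375)
   line dir [0.013 1.   ] pt [611.137 -18.23 ] ends [array([ 609.674, -132.524], dtype=float32), array([612.773, 109.587], dtype=float32)]
top yel [291.958 185.986] ((615.9200439453125, 96.15340423583984), (30.517925262451172, 17.564294815063477), 0.05241893604397774)
top dark [296 182  75  12 795] ((610.6408081054688, -23.74005889892578), (216.5998077392578, 33.420631408691406), 89.64707946777344)
   line dir [0.012 1.   ] pt [611.713 -24.182] ends [array([ 610.401, -131.961], dtype=float32), array([613.037,  84.637], dtype=float32)]
```

View pics/top13z.png

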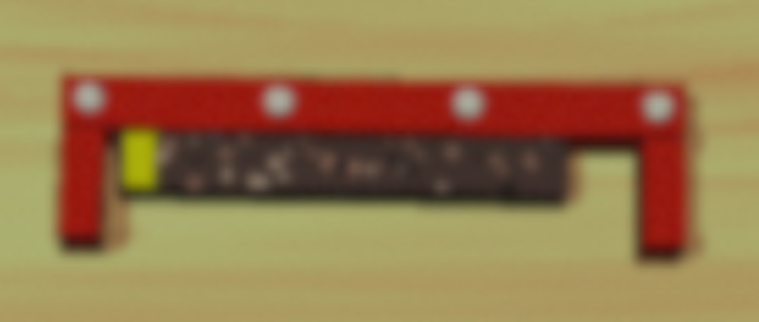

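View pics/side13.png

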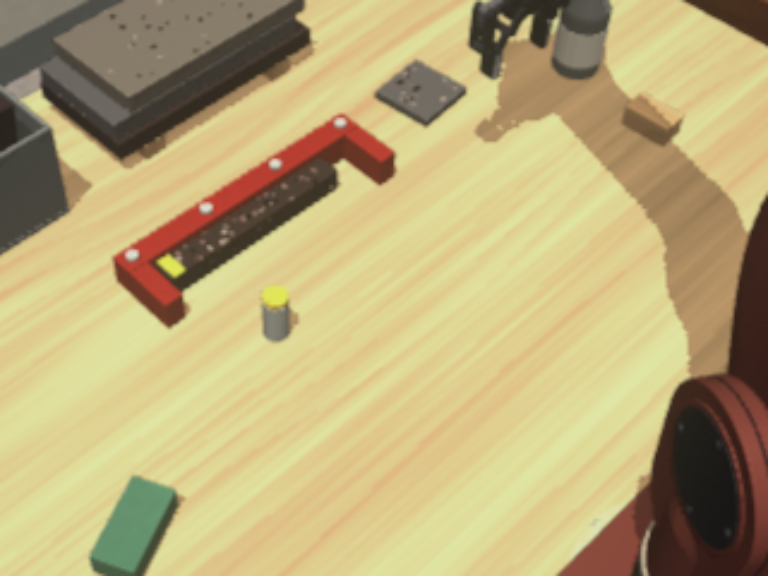

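The strip lies along the fence inside the bay in both views, yellow end left. In the zoomed top view it spans columns 122-567, with the cheeks at 103 and 640. Last check: how parallel it is, how far each end stands off the fence, and whether the bystanders moved.

```bash
python3 - <<'E'
from h import *
for n in("top","side"):
    p,d=eyes.snapshot(n);W=world(n,d);f=np.load(f"pics/{n}0.npz")
    hsv=cv2.cvtColor(p,cv2.COLOR_BGR2HSV);H,S,V=[hsv[...,i].astype(int) for i in range(3)]
    red=((H<6)|(H>174))&(S>180)&(V>60)
    inb=(W[...,0]>585)&(W[...,0]<680)&(W[...,1]>-130)&(W[...,1]<75)&(d>0)
    fen=red&inb&(W[...,2]>34); st=inb&~red&(V<115)&(W[...,2]>24)&(W[...,2]<37)
    ff=[];
    for nm,m,z,e in(("fence back",fen,40,1),("fence front",fen,40,-1),("strip near",st,30,-1),("strip far",st,30,1)):
        P=ray(n,np.argwhere(m)[:,::-1],z)[:,:2]
        b=np.floor(P[:,1]/8); E=np.array([max(P[b==k].tolist(),key=lambda q:e*q[0]) for k in np.unique(b)])
        c=np.polyfit(E[:,1],E[:,0],1); 
        k=abs(np.polyval(c,E[:,1])-E[:,0])<4; c=np.polyfit(E[k,1],E[k,0],1)
        print(n,nm,"slope %.4f x at lead(y=105) %.1f tail(y=-135) %.1f"%(c[0],c@[105,1],c@[-135,1]))
    w0=world(n,f["d"]); ch=(abs(p.astype(int)-f["p"]).max(2)>60).astype(np.uint8)
    print([(tuple(s[:4]),s[4]) for m,s,c in comps(cv2.morphologyEx(ch,cv2.MORPH_OPEN,np.ones((2,2))),15)])
    cv2.imwrite(f"pics/{n}14.png",p)
E
```

```text
top fence back slope 0.0255 x at lead(y=105) 656.1 tail(y=-135) 649.9
top fence front slope 0.0197 x at lead(y=105) 630.3 tail(y=-135) 625.5
top strip near slope 0.0219 x at lead(y=105) 599.5 tail(y=-135) 594.2
top strip far slope 0.0218 x at lead(y=105) 630.8 tail(y=-135) 625.6
[((np.int32(361), np.int32(140), np.int32(153), np.int32(231)), np.int32(12903)), ((np.int32(291), np.int32(182), np.int32(81), np.int32(14)), np.int32(752)), ((np.int32(326), np.int32(235), np.int32(84), np.int32(15)), np.int32(977)), ((np.int32(348), np.int32(282), np.int32(292), np.int32(186)), np.int32(20149)), ((np.int32(438), np.int32(347), np.int32(16), np.int32(18)), np.int32(143)), ((np.int32(387), np.int32(370), np.int32(50), np.int32(24)), np.int32(320)), ((np.int32(292), np.int32(396), np.int32(12), np.int32(9)), np.int32(37)), ((np.int32(314), np.int32(451), np.int32(15), np.int32(10)), np.int32(112)), ((np.int32(334), np.int32(453), np.int32(12), np.int32(8)), np.int32(62))]
side fence back slope 0.0252 x at lead(y=105) 656.1 tail(y=-135) 650.1
side fence front slope 0.0231 x at lead(y=105) 631.
[... 2638 characters left out ...]
 np.int32(53)), ((np.int32(481), np.int32(292), np.int32(6), np.int32(10)), np.int32(34)), ((np.int32(500), np.int32(296), np.int32(5), np.int32(16)), np.int32(61)), ((np.int32(472), np.int32(300), np.int32(16), np.int32(36)), np.int32(333)), ((np.int32(553), np.int32(300), np.int32(20), np.int32(56)), np.int32(373)), ((np.int32(487), np.int32(306), np.int32(5), np.int32(11)), np.int32(28)), ((np.int32(554), np.int32(327), np.int32(4), np.int32(12)), np.int32(24)), ((np.int32(477), np.int32(348), np.int32(26), np.int32(14)), np.int32(169)), ((np.int32(521), np.int32(353), np.int32(17), np.int32(10)), np.int32(108)), ((np.int32(524), np.int32(363), np.int32(23), np.int32(16)), np.int32(157))]
```

View pics/top14.png

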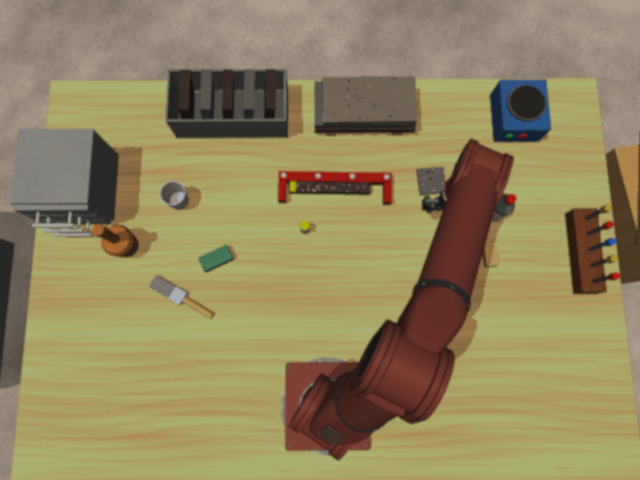

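The near face stands about 31.5 mm from the fence at both ends. For a 30 mm wide strip, that means it is flush to within 1-2 mm. No bystander looks moved in the pictures, and 20 s have been used.

```bash
python3 -c "
from bench import r
print(r.finish_job())"
```

```text
the job is handed in; nothing more can be done
None
```

The strip lies flat in the red bay against the back fence with its yellow end to the left, and I've handed the job in at about 20 s of the 72 s. No verdict was reported.

**What I did**
- I turned the strip with one fingertip on its near face, by the yellow end.
- I slid it along its own length behind the post by its tail face.
- I pushed the tail round, then pressed the strip onto the fence with both fingertips.

**What the checks showed**
- **On the way:** I measured the lead at bay (-39, +115) mm and the tail at (-149, -98) mm. That meets the condition of lead in the mouth and beyond the post, tail still outside.
- **Against the fence:** the push force rose to 13 N with no further travel. In the last pictures the near face is about 31.5 mm from the fence at both ends, so the 30 mm wide strip is flush to within about 2 mm.
- **Between the cheeks:** in the last top view there is clear space between each end of the strip and its cheek.
- **Bystanders:** none looked moved or knocked in the pictures. The arm partly hid the bottle and the wood chock in the last top view; both looked unmoved in the last side view I looked at.

**One disagreement:** a first line fit put the strip about 0.013 rad out of parallel with the fence. A finer edge fit brought that down to about 0.002-0.004 rad, and I relied on the finer one.

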